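Brush out the canister, then draw the brush handle out to its second stop and hold it

TASK

Brush out the open glass canister with the closed-up telescoping brush standing in it: two full strokes, each from the bottom up until the bristles come to the mouth and back down to the bottom, without taking the brush out of the canister or knocking the canister or the things round it about. Then get the brush to full length for the deep bin that is next: with the bristles standing on the bottom, keep the orange button squeezed in while you pull the grip up past the first stop to the second, then let the button spring back out so that the handle locks there. Finish while holding the brush by its grip, upright and locked at full length, with the bristles lifted about 2 cm clear of the canister's bottom but still inside it, and keep holding it still.

Things in the scene. Friction and masses are not known exactly. Their poses are not given: they have to be found in the camera images.
- brush: Telescoping brush: head and 12 mm steel rod (0.24 kg, grip 0.13 kg more). Head: upright cylinder of white bristle with teal rows, 92 mm across, 64 mm tall, flat underside on which the brush stands by itself. Origin: centre of that underside; z up along the rod; the button is on the grip's +x side. Starts closed, upright on the canister's bottom.
- grip_top (a point): Centre of the top end of the teal grip, an upright bar on the brush axis, 30 mm (brush x) by 26 mm (brush y), 130 mm long, sliding up the rod. Top 226 mm above the bristles' underside when closed, 316 mm at the second stop. Its +y and -y faces are plain: gripped there, the brush moves as one piece. Axes as the brush's.
- button_face (a point): Middle of the outer face of the orange button (12 mm wide, 16 mm tall), 6.5 mm proud of the grip's +x face, 30 mm below its top. Squeeze it between a finger on it and a finger on the plain -x face (36.5 mm apart, 30.5 mm when in). Held in, the grip slides on the rod with under 1 N of friction: the head's weight keeps it down as the grip is pulled up.
- grip (a joint): How far the grip is drawn up the rod, m: 0 closed, 0.045 first stop, 0.090 second stop and end of travel. At each of these it locks, with about 1.5 mm of play, once the button is out; let go in between, the button stays part way in until the grip comes to a stop.
- button (a joint): How far the button is pressed in, in m: 0 out (locked), 0.006 fully in. The spring takes 4 N at first and 8 N fully in; the lock is free beyond 0.0045. It springs out by itself when let go.
- canister: Round open glass canister, 0.75 kg, loose on the counter: 112 mm outside diameter, 102 mm inside, 145 mm tall, bottom 6 mm thick, steel band at the rim. Origin: centre of its underside; z up. Far to its left, 0.3 m or more away, a clear square bin 250 mm tall is fixed on the counter; it is not used in this job.
- lid: The canister's round teal lid, 118 mm in diameter, 42 mm tall with its knob, lying on the counter beside the canister; leave it alone. Origin: centre of its underside.
- spice_jar: Amber spice jar with a red cap, 48 mm in diameter, 95 mm tall; leave it alone. Origin: centre of its underside.
- pepper_mill: Steel pepper mill, 52 mm in diameter, 150 mm tall; leave it alone. Origin: centre of its underside.
Not all that is in view belongs to the job. Several things look just like the canister: the one meant starts nearest to the robot's base. Leave any purple look-alike of the brush alone.

How it is judged:
By the outcome, as a careful person would: the job done as asked, in the order asked, and still so for the second after the job is handed in, while the arm keeps its last pose, push and grip.
It also fails if it takes over 61 s, if anything falls off the work surface, if the arm or the gripper's body presses on something with over 40 N, if the wrist force passes 120 N, or if a joint passes its speed limit or range.

ROBOT

A 7-joint arm with a two-finger parallel gripper is mounted at the origin on the work surface. World frame = base frame: x ahead of the robot, y to its left, z up, the work surface at z = 0. Lengths are in mm, angles in rad, forces in N, time in s.
With the tool pointing down it reaches from about 400 to 900 mm from the base axis. Payload 5.6 kg.
Tool frame: the origin (TCP) lies midway between the tips of the shut fingers; the grasp point (between the pads) lies r.grip_point_offset behind it (r.grip_point_offset is the distance from the TCP to the grasp point, in mm); z points along the fingers, y is the line along which they close (so a half turn about z gives the same grasp; the last joint's range is limited). The gripper opens to 92 mm and grips with 3 to 60 N. Pads are 20 mm wide; open, the fingers measure 128 mm over their backs; the gripper's body (75 mm by 189 mm) begins 69 mm behind the grasp point.
Start: joints at [-1.28, 0.468, -0.012, 1.603, 0.006, 1.071, -0.056], TCP at [213.004, 614.116, 214.592] pointing down, gripper open.
Joint ranges: [-2.53, 2.53], [-0.31, 2.02], [-1.57, 1.55], [0.28, 2.44], [-1.29, 4.43], [0.15, 1.84], [-2.92, 2.92]. Speed limits (rad/s): [2.57, 2.57, 3.14, 3.14, 3.14, 3.14, 3.14].

INTERFACE

Orientations are given as a rotation vector (axis times angle).
In Python, from bench import r gives the robot as it stands. The module is installed in compiled form; this text tells all that it offers.
- The arm moves only by the tool move_arm, never from a script. Its argument "increments" is one flat list of numbers, 7 for each row, row after row: the turn, a rotation vector about the tool's x, y, z normalised to -1 to 1, where 1 is 90 degrees, then the shift along the tool's x, y, z normalised to -1 to 1, where 1 is 0.15 m, then the opening, from 0 (shut) to 1 (fully open). In form: [rx, ry, rz, x, y, z, fingers, rx, ry, rz, x, y, z, fingers, ...]. A call has 1 to 20 rows; each row shifts and turns the commanded pose from where the row before left it, along the tool's axes as they then stand; what a row does not reach is not made up. A row lasts 1/12 s, in which the tool goes at most 41.7 mm and 7.16 degrees, less where a joint would pass 70% of its speed; a pose out of reach is approached as far as the arm can. A call with a number of a shift or a turn outside -1 to 1 is refused whole. A call with a gripper value outside its range is refused whole. The fingers move at their own pace and stop on an object; the grip force is fixed at half the most. Time passes only in rows, so rows that do not move let the fingers close. It gives the time, the measured TCP pose, the force, the opening and the grip force at its end, in the units of the state.
- r.get_obs(): the state, without advancing time (a new reading comes with each control period).
- r.grab_frame(name): name is "scene" or "top" or "wrist"; returns a dict with "image" (400x640x3 uint8, red, green, blue), "range_z" (400x640 float32, mm along the optical axis (not along the pixel's ray), 0 where there is no reading), "intrinsics" (3x3 intrinsics, pixels), "rvec" (rotation vector, rad) and "tvec" (3), from world to camera coordinates, as OpenCV has them; the wrist camera has in their place "T_tool_cam" (4x4, takes a point from camera to tool coordinates, whose origin is the TCP and whose axes are the flange's). Camera axes: x right, y down, z forward; pixel columns grow to the right and rows downward; lengths in mm; the calibration is good to about 2 mm. A picture is of the moment at which its call begins: read the wrist's pose just before it.
- r.hand_in(): hands the job in; it is judged then, once.
The state is a dict: "time": time; "qpos": joint angles; "qd": joint speeds; "tau": joint torques, N m; "tcp_pos": TCP position; "orientation": TCP orientation; "ft_force": force on the tool from outside, world axes, zero at the start; "moment": the same for the moment, N m; "opening": finger opening in mm; "grip_force": force on a finger pad.
Only numpy, scipy, OpenCV 4.12 (cv2) and the standard library are available. Lean on these libraries where they do the work, as an engineer would, in place of code of your own. Each camera call takes 0.05 s, during which the arm holds its last target. There are 200 camera calls.

## Working session

There is one attempt and no reset: what is moved stays moved. The work goes in short steps, Python scripts to look and compute and a tool call to move; the robot and the scene stay as the last step left them, time stands still between calls to the robot, and variables do not carry over. Pictures are saved under pics/ and viewed, at most 10 in all, crops included, and the job is handed in when it is done.

Besides the shell and the picture viewer there is one more tool, called after "Request:" by a JSON object that holds its "name" and its "arguments". move_arm: Moves the arm, as the interface text tells. Scaled input: -1 to 1 covers 0.15 m each way for a shift and 90 degrees each way for a turn. Its arguments: {"type":"object","properties":{"increments":{"type":"array","items":{"type":"number"}}},"required":["increments"]}

```bash
mkdir -p pics; cat > h.py <<'E'
import numpy as np, cv2
from bench import r
def snap(n,f):
    o=r.get_obs(); d=r.grab_frame(n); cv2.imwrite(f,d["image"][...,::-1]); np.savez(f[:-4]+'.npz',o_pos=o["tcp_pos"],o_ori=o["orientation"],**d); return d
def cam(d):  # camera-to-world R,t
    if "rvec" in d and d["rvec"] is not None:
        R=cv2.Rodrigues(np.array(d["rvec"],float))[0]; return R.T,-R.T@np.array(d["tvec"],float).ravel()
def world(d,u,v,z=None):
    K=d["intrinsics"]; R,t=cam(d)
    q=np.linalg.inv(K)@np.array([u,v,1.]); 
    zz=d["range_z"][int(v),int(u)] if z is None else (z-t[2])/(R@q)[2]
    return R@(q*zz)+t
E
python3 - <<'E'
from h import *
o=r.get_obs(); print(o, r.grip_point_offset)
for n in("scene","top"): 
    d=snap(n,f"pics/{n}0.png"); print(d["intrinsics"],cam(d))
E
```

```text
{'time': 0.0, 'qpos': array([-1.27996546,  0.4683917 , -0.01159604,  1.60358481,  0.00601235,
        1.07137789, -0.05630227]), 'qd': array([ 0.0023944 , -0.00175002, -0.00173619,  0.00050454,  0.00113322,
        0.00128099,  0.00025464]), 'tau': array([ 1.49142412e-03, -5.20585692e+01, -1.21924805e-02, -2.43739414e+01,
       -5.66865597e-02,  1.75340229e-02,  1.48089348e-04]), 'tcp_pos': array([212.87166443, 613.56262312, 213.64697852]), 'orientation': array([-5.22026269e-01, -3.09776130e+00,  2.70289543e-03]), 'ft_force': array([-0.52553665, -0.27010731,  0.91920896]), 'moment': array([-0.00947675,  0.04981524,  0.02273884]), 'grip_force': 0.0, 'opening': 91.90113661326981} 18.700000000000003
[[505.62160459   0.         311.50583118]
 [  0.         505.62160459 205.21148835]
 [  0.           0.           1.        ]] (array([[ 0.89842046,  0.34630519, -0.27002482],
       [ 0.4391269 , -0.70446219,  0.5575846 ],
       [ 0.00287217, -0.61952058, -0.78497516]]), array([ 885.63481145, -699.73506299, 1098.06837432]))
[[451.19640552   0.         318.29898404]
 [  0.         451.19640552 189.16229405]
 [  0.           0.           1.        ]] (array([[ 0.01386781, -0.9919906 ,  0.12554817],
       [-0.999876  , -0.01282081,  0.00914366],
       [-0.0074608 , -0.1256594 , -0.99204539]]), array([ 398.68923492,  -17.05658129, 1238.54527335]))
```

View pics/scene0.png

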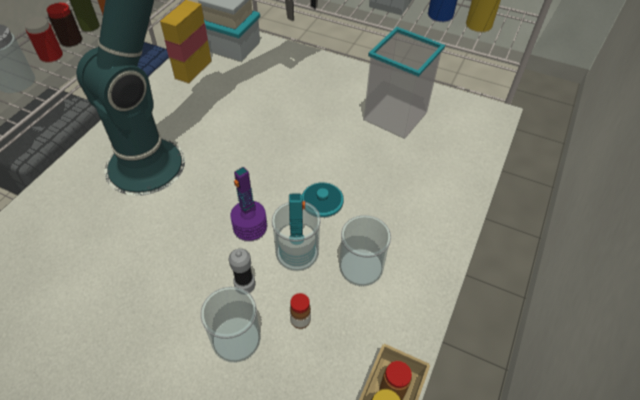

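View pics/top0.png

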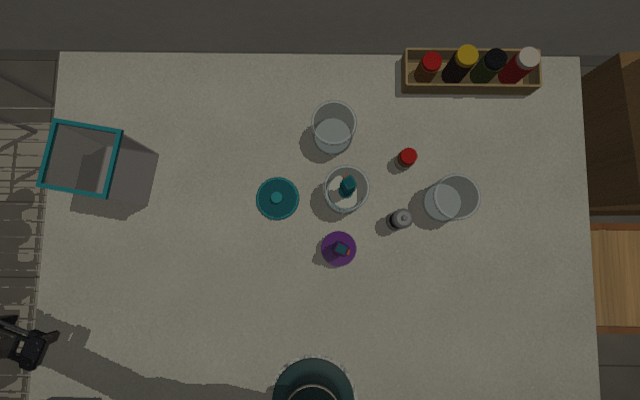

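```bash
python3 - <<'E'
from h import *
a=dict(np.load('pics/scene0.npz')); b=dict(np.load('pics/top0.npz'))
ca=cv2.resize(a["image"][155:285,220:350][...,::-1],(400,400),interpolation=cv2.INTER_CUBIC)
cb=cv2.resize(b["image"][150:280,280:410][...,::-1],(400,400),interpolation=cv2.INTER_CUBIC)
cv2.imwrite('pics/crop0.png',np.hstack([ca,cb]))
for n,d,(r0,r1,c0,c1) in(("scene",a,(185,245,285,308)),("top",b,(170,205,332,362))):
    hsv=cv2.cvtColor(d["image"],cv2.COLOR_RGB2HSV); 
    P=[]
    for v in range(r0,r1):
        for u in range(c0,c1):
            h,s,w=hsv[v,u]
            if 80<h<105 and s>100 and d["range_z"][v,u]>0: P.append(np.r_[world(d,u,v),u,v])
    P=np.array(P); print(n,len(P)); print(P[np.argsort(-P[:,2])][:45:3].round(1))
    t=P[P[:,2]>P[:,2].max()-8]; print(len(t),t.mean(0).round(1),cv2.minAreaRect(t[:,:2].astype(np.float32)))
# other objects: top heights from top cam
for nm,(u,v) in dict(purple=(342,248),mill=(401,217),jar=(407,156),lid=(277,198),purplehead=(328,258)).items(): print(nm,world(b,u,v).round(1))
# canister rim: points of depth 130..160 in the window
d=b;Q=np.array([world(d,u,v) for v in range(160,220) for u in range(318,376) if d["range_z"][v,u]>0])
q=Q[(Q[:,2]>135)&(Q[:,2]<156)]; print(len(q),q.mean(0), np.ptp(q,axis=0) if len(q) else 0)
if len(q)>5: print(cv2.minEnclosingCircle(q[:,:2].astype(np.float32)))
E
```

```text
scene 550
[[539.  -92.3 235.5 290.  199. ]
 [553.7 -77.8 234.5 299.  197. ]
 [547.6 -90.  234.2 294.  200. ]
 [550.2 -85.4 234.  296.  199. ]
 [550.2 -75.7 233.8 298.  196. ]
 [542.8 -85.5 233.7 293.  198. ]
 [548.  -86.  233.5 295.  199. ]
 [538.8 -77.7 233.3 293.  195. ]
 [536.  -82.  233.1 291.  196. ]
 [535.3 -85.4 233.  290.  197. ]
 [541.2 -82.4 232.8 293.  197. ]
 [549.  -78.4 232.6 297.  197. ]
 [543.7 -87.2 232.5 293.  199. ]
 [538.4 -86.6 232.4 291.  198. ]
 [544.9 -70.4 232.1 297.  194. ]]
98 [546.8 -81.7 231.6 295.4 198. ] ((546.3590087890625, -80.67707824707031), (24.468921661376953, 24.94263458251953), 26.853897094726562)
top 273
[[533.1 -71.8 239.2 347.  186. ]
 [547.1 -74.2 236.4 348.  180. ]
 [542.6 -67.5 235.7 345.  182. ]
 [540.5 -72.  235.1 347.  183. ]
 [542.7 -65.3 234.5 344.  182. ]
 [547.4 -69.8 233.9 346.  180. ]
 [531.6 -76.6 233.8 349.  187. ]
 [549.9 -81.1 233.6 351.  179. ]
 [552.1 -78.8 233.4 350.  178. ]
 [545.4 -81.1 233.3 351.  181. ]
 [547.7 -87.8 233.2 354.  180. ]
 [545.2 -63.1 233.1 343.  181. ]
 [545.3 -72.1 233.  347.  181. ]
 [529.5 -74.5 232.8 348.  188. ]
 [549.9 -72.1 232.6 347.  179. ]]
77 [542.9 -77.3 233.2 349.3 182.1] ((542.5348510742188, -77.51056671142578), (26.250459671020508, 23.13654899597168), 27.360139846801758)
purple [395.6 -62.2 228.3]
mill [ 472.1 -209.   139.9]
jar [ 632.  -233.3   97.3]
lid [524.9 103.8  42.7]
purplehead [369.1 -33.7  64.7]
442 [541.45109483 -75.05679829 143.50249824] [114.19699675 115.13728899  18.53958669]
((541.9912719726562, -75.39156341552734), 58.08221435546875)
```

View pics/crop0.png

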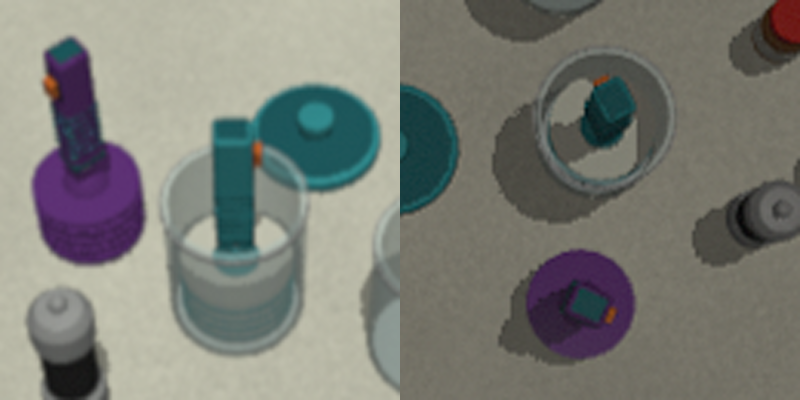

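Request:
{"name": "move_arm", "arguments": {"increments": [0, 0, 0, 0, 0, -0.2, 1, 0, 0, 0, 0, 0, -0.2, 1, 0, 0, 0, -0.07, -0.07, -0.2, 1, 0, 0, 0, -0.14, -0.14, -0.2, 1, 0, 0, 0, -0.14, -0.14, 0, 1, 0, 0, 0, -0.14, -0.14, 0, 1, 0, 0, 0, -0.14, -0.14, 0, 1, 0, 0, 0, -0.14, -0.14, 0, 1, 0, 0, 0, -0.14, -0.14, 0, 1, 0, 0, 0, -0.14, -0.14, 0, 1, 0, 0, 0, -0.14, -0.14, 0, 1, 0, 0, 0, -0.14, -0.14, 0, 1, 0, 0, 0, -0.14, -0.14, 0, 1, 0, 0, 0, -0.14, -0.14, 0, 1, 0, 0, 0, -0.14, -0.14, 0, 1, 0, 0, 0, -0.14, -0.14, 0, 1, 0, 0, 0, -0.14, -0.14, 0, 1, 0, 0, 0, -0.14, -0.14, 0, 1, 0, 0, 0, -0.14, -0.14, 0, 1, 0, 0, 0, -0.14, -0.14, 0, 1]}}

```text
time: 1.77
tcp_pos: [439.7, 145.3, 334.0]
orientation: [-0.522, -3.098, 0.0]
ft_force: [1.2, 0.3, -0.3]
opening: 92.1
grip_force: 0.0
```

Request:
{"name": "move_arm", "arguments": {"increments": [0, 0, 0.05, -0.14, -0.14, 0, 1, 0, 0, 0.07, -0.14, -0.14, 0, 1, 0, 0, 0.07, -0.14, -0.14, 0, 1, 0, 0, 0.07, -0.14, -0.14, 0, 1, 0, 0, 0.07, -0.14, -0.14, 0, 1, 0, 0, 0.07, -0.07, -0.07, 0, 1, 0, 0, 0.07, 0, 0, 0, 1, 0, 0, 0.07, 0, 0, 0, 1, 0, 0, 0.07, 0, 0, 0, 1, 0, 0, 0.07, 0, 0, 0, 1, 0, 0, 0.07, 0, 0, 0, 1, 0, 0, 0.07, 0, 0, 0, 1, 0, 0, 0.07, 0, 0, 0, 1, 0, 0, 0.07, 0, 0, 0, 1, 0, 0, 0.07, 0, 0, 0, 1, 0, 0, 0.07, 0, 0, 0, 1, 0, 0, 0.07, 0, 0, 0, 1, 0, 0, 0.07, 0, 0, 0, 1, 0, 0, 0.07, 0, 0, 0, 1, 0, 0, 0.07, 0, 0, 0, 1]}}

```text
time: 3.43
tcp_pos: [475.6, -10.0, 333.9]
orientation: [-2.985, -0.98, 0.001]
ft_force: [0.6, -0.7, 0.4]
opening: 92.4
grip_force: 0.0
```

```bash
cat >> h.py <<'E'
def snapw(f):
    d=snap("wrist",f); o=r.get_obs()
    return d
def camw(d):
    R=cv2.Rodrigues(np.array(d["o_ori"],float))[0]; T=np.array(d["T_tool_cam"])
    return R@T[:3,:3], R@T[:3,3]+np.array(d["o_pos"])
_cam=cam
def cam(d): return camw(d) if "T_tool_cam" in d else _cam(d)
def tool():
    o=r.get_obs(); R=cv2.Rodrigues(np.array(o["orientation"],float))[0]; return R,np.array(o["tcp_pos"])
def goto(x,y,z,ang):
    "remaining move in tool units; ang = wanted world angle of tool y (deg)"
    R,p=tool(); a=np.degrees(np.arctan2(R[1,1],R[0,1])); e=np.array([x,y,z])-p
    print("tcp",p.round(1),"angY",a.round(2),"tilt",R[:,2].round(4),"shift units",(R.T@e/150).round(4),"rz units",round(-((ang-a+180)%360-180)/90,4))
E
python3 - <<'E'
from h import *
snapw('pics/w0.png'); d=dict(np.load('pics/w0.npz')); print(d["T_tool_cam"].round(3)); print(cam(d))
goto(543,-78,333,-63)
E
```

```text
[[   0.      -0.968   -0.253   70.35 ]
 [   1.       0.      -0.       0.21 ]
 [   0.      -0.253    0.968 -169.953]
 [   0.       0.       0.       1.   ]]
(array([[ 5.92873296e-01, -7.78989790e-01, -2.04147402e-01],
       [-8.05295647e-01, -5.73638310e-01, -1.49793226e-01],
       [-4.19377035e-04,  2.53207418e-01, -9.67411922e-01]]), array([532.5163615 ,  31.48688125, 503.8152611 ]))
tcp [475.7 -10.1 333.9] angY -53.92 tilt [-5.e-04 -0.e+00 -1.e+00] shift units [0.0964 0.6301 0.0059] rz units 0.1008
```

View pics/w0.png

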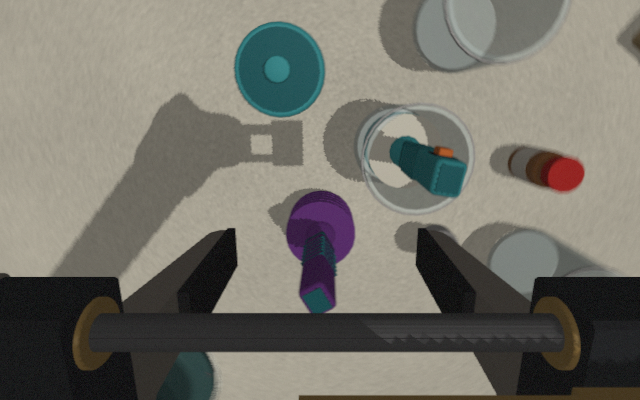

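```bash
cat >> h.py <<'E'
def griptop(d,win,zt,tol=6):
    r0,r1,c0,c1=win; hsv=cv2.cvtColor(d["image"],cv2.COLOR_RGB2HSV)
    P=[];B=[]
    for v in range(r0,r1):
        for u in range(c0,c1):
            h,s,w=hsv[v,u]
            if d["range_z"][v,u]<=0: continue
            p=world(d,u,v)
            if 80<h<105 and s>90 and abs(p[2]-zt)<tol: P.append(np.r_[p,u,v])
            if (h<18) and s>140 and w>90 and p[2]>150: B.append(np.r_[p,u,v])
    P=np.array(P);B=np.array(B)
    print("top n",len(P),"medz",np.median(P[:,2]).round(1))
    zm=np.median(P[:,2]); f=np.array([world(d,u,v,zm)[:2] for u,v in P[:,3:]],np.float32)
    print("rect",cv2.minAreaRect(f),"mean",f.mean(0)); 
    if len(B): print("button n",len(B),B.mean(0).round(1))
    return P,B
E
python3 - <<'E'
from h import *
d=dict(np.load('pics/w0.npz'))
P,B=griptop(d,(125,215,385,480),232)
c=P[:,:2].mean(0); 
b=B[:,:2].mean(0)-c; print("button dir",np.degrees(np.arctan2(b[1],b[0])),np.hypot(*b))
Q=np.array([world(d,u,v) for v in range(95,225) for u in range(345,485) if d["range_z"][v,u]>0])
q=Q[(Q[:,2]>138)&(Q[:,2]<152)]; 
print("rim",len(q),cv2.minEnclosingCircle(q[:,:2].astype(np.float32)),cv2.fitEllipse(q[:,:2].astype(np.float32)))
# bristle top
q=Q[(Q[:,2]>60)&(Q[:,2]<80)]; print(len(q), q.mean(0))
E
```

```text
top n 1154 medz 231.7
rect ((543.1819458007812, -76.59198760986328), (29.4152774810791, 25.469255447387695), 26.734514236450195) mean [543.2536 -76.6336]
button n 114 [558.8 -70.1 210.5 444.9 151.8]
button dir 23.365584885737686 16.966547574284796
rim 2519 ((542.1146850585938, -77.2342529296875), 58.16695785522461) ((542.3734741210938, -76.83451080322266), (107.34246063232422, 108.58538055419922), 3.778627395629883)
3365 [540.9400509  -72.05437233  70.21427324]
```

Request:
{"name": "move_arm", "arguments": {"increments": [0, 0, 0.05, 0, 0.1, 0, 1, 0, 0, 0.05, 0, 0.1, 0, 1, 0, 0, 0, 0, 0.1, 0, 1, 0, 0, 0, 0, 0.1, 0, 1, 0, 0, 0, 0, 0.1, 0, 1, 0, 0, 0, 0, 0, 0, 1, 0, 0, 0, 0, 0, 0, 1]}}

```text
time: 4.07
tcp_pos: [513.5, -74.9, 333.8]
orientation: [-3.05, -0.751, 0.001]
ft_force: [-1.2, 0.1, 1.2]
opening: 91.8
grip_force: 0.0
```

```bash
python3 - <<'E'
from h import *
goto(543.2,-76.6,183,-63.3)
E
```

```text
tcp [513.5 -74.9 333.8] angY -62.33 tilt [-9.e-04 -2.e-04 -1.e+00] shift units [0.1709 0.1025 1.0055] rz units 0.0108
```

Request:
{"name": "move_arm", "arguments": {"increments": [0, 0, 0.011, 0.085, 0.051, 0, 1, 0, 0, 0, 0.086, 0.051, 0, 1, 0, 0, 0, 0, 0, 0.1, 1, 0, 0, 0, 0, 0, 0.1, 1, 0, 0, 0, 0, 0, 0.05, 1, 0, 0, 0, 0, 0, 0, 1]}}

```text
time: 4.57
tcp_pos: [542.2, -75.2, 295.0]
orientation: [-3.055, -0.728, 0.005]
ft_force: [-0.0, 0.6, 0.0]
opening: 91.8
grip_force: 0.0
```

```bash
python3 - <<'E'
from h import *
goto(543.2,-76.6,183,-63.3)
snapw('pics/w1.png'); d=dict(np.load('pics/w1.npz'))
griptop(d,(100,399,150,500),232)
E
```

```text
tcp [542.2 -75.2 295. ] angY -63.21 tilt [-3.7e-03  5.0e-04 -1.0e+00] shift units [0.0041 0.0128 0.7464] rz units 0.0011
top n 1839 medz 231.3
rect ((474.110107421875, -71.89228820800781), (32.258140563964844, 175.42637634277344), 85.0508804321289) mean [513.08594 -74.53597]
button n 150 [544.7 -71.  208.4 323.5 192.6]
```

```bash
python3 - <<'E'
from h import *
d=dict(np.load('pics/w1.npz'))
P,B=griptop(d,(100,300,260,400),232)
print(P[:,3:].min(0),P[:,3:].max(0))
E
```

```text
top n 1441 medz 231.8
rect ((544.944091796875, -77.81929779052734), (29.222871780395508, 24.260963439941406), 27.734004974365234) mean [545.1622  -77.89825]
button n 136 [560.5 -70.  208.8 330.8 175.9]
[313. 187.] [349. 228.]
```

View pics/w1.png

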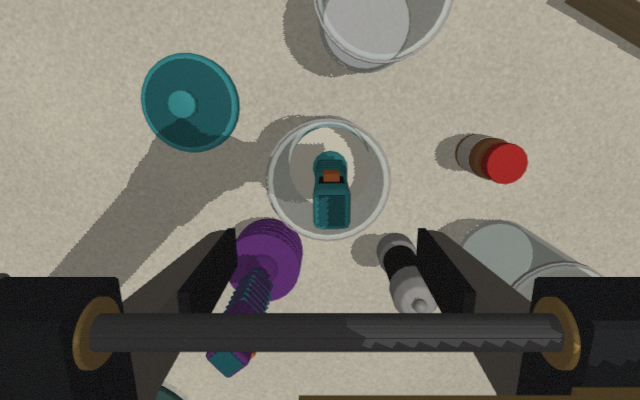

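Request:
{"name": "move_arm", "arguments": {"increments": [0, 0, 0, 0.006, 0.019, 0.08, 1, 0, 0, 0, 0, 0, 0.1, 1, 0, 0, 0, 0, 0, 0.1, 1, 0, 0, 0, 0, 0, 0.1, 1, 0, 0, 0, 0, 0, 0.1, 1, 0, 0, 0, 0, 0, 0.1, 1, 0, 0, 0, 0, 0, 0.1, 1, 0, 0, 0, 0, 0, 0.065, 1, 0, 0, 0, 0, 0, 0, 1, 0, 0, 0, 0, 0, 0, 1]}}

```text
time: 5.45
tcp_pos: [545.8, -78.8, 185.0]
orientation: [3.057, 0.725, -0.0]
ft_force: [0.2, 0.1, 0.6]
opening: 92.1
grip_force: 0.0
```

```bash
python3 - <<'E'
from h import *
goto(544.3,-77.4,183,-63.3); print(r.get_obs()["ft_force"])
E
```

```text
tcp [545.8 -78.8 185. ] angY -63.32 tilt [-1.e-04 -2.e-04 -1.e+00] shift units [-0.0046 -0.0127  0.0131] rz units -0.0002
[0.18486581 0.07400578 0.64049627]
```

Request:
{"name": "move_arm", "arguments": {"increments": [0, 0, 0, -0.005, -0.012, 0.01, 0.6, 0, 0, 0, 0, 0, 0, 0.4, 0, 0, 0, 0, 0, 0, 0.4, 0, 0, 0, 0, 0, 0, 0.36, 0, 0, 0, 0, 0, 0, 0.33, 0, 0, 0, 0, 0, 0, 0.3, 0, 0, 0, 0, 0, 0, 0.27, 0, 0, 0, 0, 0, 0, 0.2, 0, 0, 0, 0, 0, 0, 0, 0, 0, 0, 0, 0, 0, 0, 0, 0, 0, 0, 0, 0, 0]}}

```text
time: 6.37
tcp_pos: [544.1, -77.5, 183.4]
orientation: [3.057, 0.725, -0.0]
ft_force: [0.9, -1.0, -0.9]
opening: 25.4
grip_force: 30.0
```

```bash
python3 - <<'E'
from h import *
goto(544.3,-77.4,183,-63.3); o=r.get_obs(); print(o["ft_force"],o["moment"],o["opening"],o["grip_force"])
E
```

```text
tcp [544.1 -77.5 183.4] angY -63.32 tilt [-1.e-04 -1.e-04 -1.e+00] shift units [ 0.0014 -0.0003  0.0025] rz units -0.0003
[ 0.89819668 -1.01303915 -0.91818304] [-0.09953033  0.08144848 -0.00278526] 25.44892976512983 29.9688121676445
```

Request:
{"name": "move_arm", "arguments": {"increments": [0, 0, 0, 0, 0, -0.03, 0, 0, 0, 0, 0, 0, -0.06, 0, 0, 0, 0, 0, 0, -0.08, 0, 0, 0, 0, 0, 0, -0.08, 0, 0, 0, 0, 0, 0, -0.08, 0, 0, 0, 0, 0, 0, -0.08, 0, 0, 0, 0, 0, 0, -0.07, 0, 0, 0, 0, 0, 0, -0.04, 0, 0, 0, 0, 0, 0, 0, 0, 0, 0, 0, 0, 0, 0, 0, 0, 0, 0, 0, 0, 0, 0]}}

```text
time: 7.28
tcp_pos: [543.7, -77.3, 260.9]
orientation: [-3.056, -0.725, 0.002]
ft_force: [0.7, -1.4, -3.9]
opening: 25.9
grip_force: 30.0
```

```bash
python3 - <<'E'
from h import *
goto(544.1,-77.5,183.4,-63.3); o=r.get_obs(); print(o["ft_force"],o["moment"],o["opening"],o["grip_force"])
a=snap("scene","pics/s1.png"); b=snap("top","pics/t1.png")
ca=cv2.resize(a["image"][125:285,220:380][...,::-1],(400,400),interpolation=cv2.INTER_CUBIC)
cb=cv2.resize(b["image"][150:280,280:410][...,::-1],(400,400),interpolation=cv2.INTER_CUBIC)
cv2.imwrite('pics/crop1.png',np.hstack([ca,cb]))
E
```

```text
tcp [543.7 -77.3 260.9] angY -63.31 tilt [-1.2e-03  1.0e-04 -1.0e+00] shift units [0.0022 0.0029 0.5165] rz units -0.0001
[ 0.70730955 -1.36307631 -3.9413588 ] [-0.02360554  0.16668724 -0.00448341] 25.91928556973507 29.967977106571198
```

View pics/crop1.png

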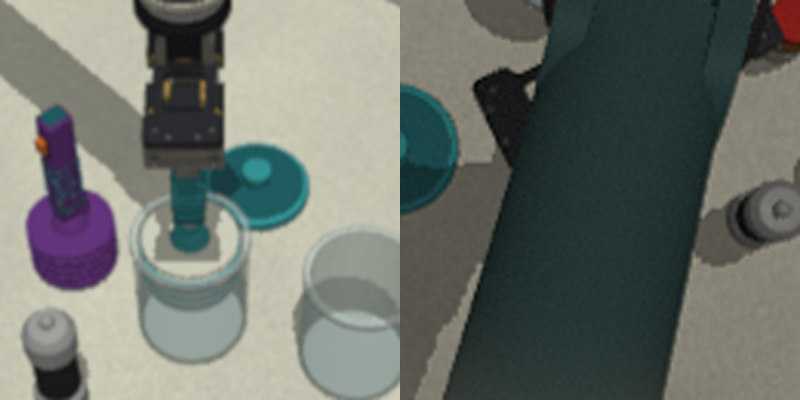

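Request:
{"name": "move_arm", "arguments": {"increments": [0, 0, 0, 0, 0, 0.04, 0, 0, 0, 0, 0, 0, 0.07, 0, 0, 0, 0, 0, 0, 0.08, 0, 0, 0, 0, 0, 0, 0.08, 0, 0, 0, 0, 0, 0, 0.08, 0, 0, 0, 0, 0, 0, 0.08, 0, 0, 0, 0, 0, 0, 0.06, 0, 0, 0, 0, 0, 0, 0.03, 0, 0, 0, 0, 0, 0, 0, 0, 0, 0, 0, 0, 0, 0, 0, 0, 0, 0, 0, 0, 0, 0]}}

```text
time: 8.3
tcp_pos: [544.2, -77.5, 183.5]
orientation: [-3.057, -0.725, -0.0]
ft_force: [-1.7, -0.2, -1.0]
opening: 25.6
grip_force: 30.0
```

```bash
python3 - <<'E'
from h import *
goto(544.1,-77.5,183.4,-63.3); o=r.get_obs(); print(o["ft_force"],o["moment"],o["opening"],o["grip_force"])
E
```

```text
tcp [544.2 -77.5 183.5] angY -63.32 tilt [ 0.e+00  2.e-04 -1.e+00] shift units [-0.0007  0.      0.0009] rz units -0.0002
[-1.69003115 -0.1676571  -0.95083369] [0.04642862 0.57520461 0.00871131] 25.568908046006904 29.992661476135254
```

Request:
{"name": "move_arm", "arguments": {"increments": [0, 0, 0, 0, 0, -0.03, 0, 0, 0, 0, 0, 0, -0.06, 0, 0, 0, 0, 0, 0, -0.08, 0, 0, 0, 0, 0, 0, -0.08, 0, 0, 0, 0, 0, 0, -0.08, 0, 0, 0, 0, 0, 0, -0.08, 0, 0, 0, 0, 0, 0, -0.07, 0, 0, 0, 0, 0, 0, -0.04, 0, 0, 0, 0, 0, 0, 0, 0, 0, 0, 0, 0, 0, 0, 0, 0, 0, 0, 0, 0, 0, 0]}}

```text
time: 9.22
tcp_pos: [543.7, -77.2, 260.9]
orientation: [-3.056, -0.725, 0.002]
ft_force: [0.1, -0.7, -3.8]
opening: 26.0
grip_force: 30.0
```

Request:
{"name": "move_arm", "arguments": {"increments": [0, 0, 0, 0, 0, 0.04, 0, 0, 0, 0, 0, 0, 0.07, 0, 0, 0, 0, 0, 0, 0.08, 0, 0, 0, 0, 0, 0, 0.08, 0, 0, 0, 0, 0, 0, 0.08, 0, 0, 0, 0, 0, 0, 0.08, 0, 0, 0, 0, 0, 0, 0.06, 0, 0, 0, 0, 0, 0, 0.031, 0, 0, 0, 0, 0, 0, 0.002, 0, 0, 0, 0, 0, 0, 0, 0, 0, 0, 0, 0, 0, 0, 0]}}

```text
time: 10.13
tcp_pos: [544.2, -77.4, 183.3]
orientation: [-3.056, -0.725, -0.0]
ft_force: [-3.1, 0.2, 2.7]
opening: 25.8
grip_force: 30.0
```

```bash
python3 - <<'E'
from h import *
goto(544.1,-77.5,183.4,-63.3); o=r.get_obs(); print(o["ft_force"],o["moment"],o["opening"],o["grip_force"])
E
```

```text
tcp [544.2 -77.4 183.3] angY -63.32 tilt [-0.e+00  4.e-04 -1.e+00] shift units [-0.0007  0.0003 -0.0006] rz units -0.0003
[-3.11049844  0.23620991  2.70614852] [0.21168499 0.8995831  0.05360857] 25.765578120120615 29.998748302459717
```

Request:
{"name": "move_arm", "arguments": {"increments": [0, 0, 0, 0, 0, -0.002, 0, 0, 0, 0, 0, 0, 0, 0.32, 0, 0, 0, 0, 0, 0, 0.4, 0, 0, 0, 0, 0, 0, 0.6, 0, 0, 0, 0, 0, 0, 1, 0, 0, 0, 0, 0, 0, 1, 0, 0, 0, 0, 0, 0, 1, 0, 0, -0.05, 0, 0, 0, 1, 0, 0, -0.07, 0, 0, 0, 1, 0, 0, -0.07, 0, 0, 0, 1, 0, 0, -0.07, 0, 0, 0, 1, 0, 0, -0.07, 0, 0, 0, 1, 0, 0, -0.07, 0, 0, 0, 1, 0, 0, -0.07, 0, 0, 0, 1, 0, 0, -0.07, 0, 0, 0, 1, 0, 0, -0.07, 0, 0, 0, 1, 0, 0, -0.07, 0, 0, 0, 1, 0, 0, -0.07, 0, 0, 0, 1, 0, 0, -0.07, 0, 0, 0, 1, 0, 0, -0.07, 0, 0, 0, 1]}}

```text
time: 11.8
tcp_pos: [544.3, -77.5, 183.3]
orientation: [1.867, 2.527, 0.0]
ft_force: [0.2, 0.1, 0.8]
opening: 92.3
grip_force: 0.0
```

Request:
{"name": "move_arm", "arguments": {"increments": [0, 0, -0.07, 0, 0, 0, 1, 0, 0, -0.04, 0, 0, 0, 1, 0, 0, 0, 0, 0.02, 0, 1, 0, 0, 0, 0, 0, 0, 1, 0, 0, 0, 0, 0, 0, 1]}}

```text
time: 12.22
tcp_pos: [547.1, -76.0, 183.3]
orientation: [1.651, 2.673, 0.0]
ft_force: [0.2, 0.1, -0.5]
opening: 92.1
grip_force: 0.0
```

```bash
python3 - <<'E'
from h import *
goto(547.1,-75.9,183.4,26.7); o=r.get_obs(); print(o["ft_force"],o["moment"],o["opening"],o["qpos"][-1])
snapw('pics/w2.png'); d=dict(np.load('pics/w2.npz'))
# brush-top seen in tool frame
hsv=cv2.cvtColor(d["image"],cv2.COLOR_RGB2HSV); R,p=cv2.Rodrigues(d["o_ori"])[0],d["o_pos"]
P=[];B=[]
for v in range(100,400):
    for u in range(200,440):
        if d["range_z"][v,u]<=0: continue
        h,s,w=hsv[v,u]; q=world(d,u,v)
        if np.hypot(q[0]-544,q[1]+77)>40: continue
        if 80<h<105 and s>90 and abs(q[2]-232)<6: P.append(np.r_[q,u,v])
        if h<18 and s>140 and w>90 and q[2]>150: B.append(np.r_[q,u,v])
P=np.array(P);B=np.array(B)
print(len(P),np.median(P,0),cv2.minAreaRect(P[:,:2].astype(np.float32)),P[:,3:].min(0),P[:,3:].max(0))
print(len(B),B.mean(0) if len(B) else 0)
E
```

```text
tcp [547.1 -76.  183.3] angY 26.59 tilt [ 1.e-04 -1.e-04 -1.e+00] shift units [ 0.0007  0.0006 -0.0009] rz units -0.0013
[ 0.15986106  0.11289947 -0.49643541] [-0.02993793 -0.01333119 -0.04139463] 92.11986375807483 0.6479067210939942
4015 [540.56699925 -74.30669054 231.78714412 314.         285.        ] ((541.0263671875, -75.7684097290039), (29.424896240234375, 21.672075271606445), 27.485456466674805) [276. 257.] [352. 312.]
367 [557.84966719 -67.84706652 207.66248064 357.58855586 262.49318801]
```

View pics/w2.png

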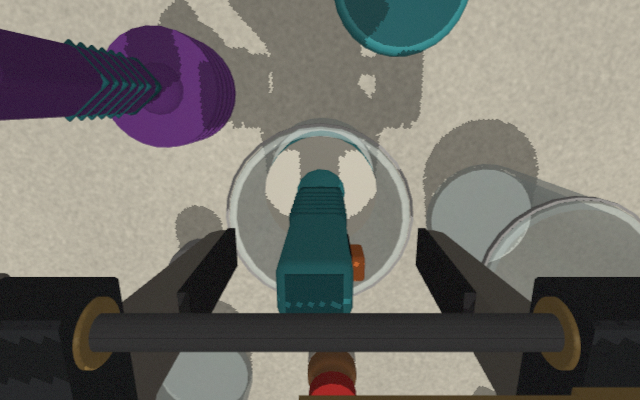

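Request:
{"name": "move_arm", "arguments": {"increments": [0, 0, 0, 0, -0.005, 0, 0.8, 0, 0, 0, 0, 0, 0, 0.6, 0, 0, 0, 0, 0, 0, 0.5, 0, 0, 0, 0, 0, 0, 0.43, 0, 0, 0, 0, 0, 0, 0.42, 0, 0, 0, 0, 0, 0, 0.42]}}

```text
time: 12.77
tcp_pos: [546.2, -76.4, 183.3]
orientation: [1.649, 2.674, 0.0]
ft_force: [-0.2, 0.1, -0.5]
opening: 54.2
grip_force: 0.0
```

```bash
python3 - <<'E'
from h import *
goto(547.1,-75.9,183.4,26.7); o=r.get_obs(); print(o["ft_force"],o["moment"],o["opening"],o["grip_force"])
snapw('pics/w3.png'); d=dict(np.load('pics/w3.npz')); print(d["intrinsics"])
cv2.imwrite('pics/w3c.png',cv2.resize(d["image"][200:400,160:480][...,::-1],(800,500),interpolation=cv2.INTER_CUBIC))
E
```

```text
tcp [546.2 -76.4 183.3] angY 26.68 tilt [ 1.e-04  0.e+00 -1.e+00] shift units [ 0.0003  0.0069 -0.0005] rz units -0.0003
[-0.21847352  0.11947527 -0.52739854] [-0.0917111   0.01648701 -0.0305937 ] 54.1587963126131 0.0
[[357.82570649   0.         326.11917629]
 [  0.         357.82570649 196.33864049]
 [  0.           0.           1.        ]]
```

View pics/w3c.png

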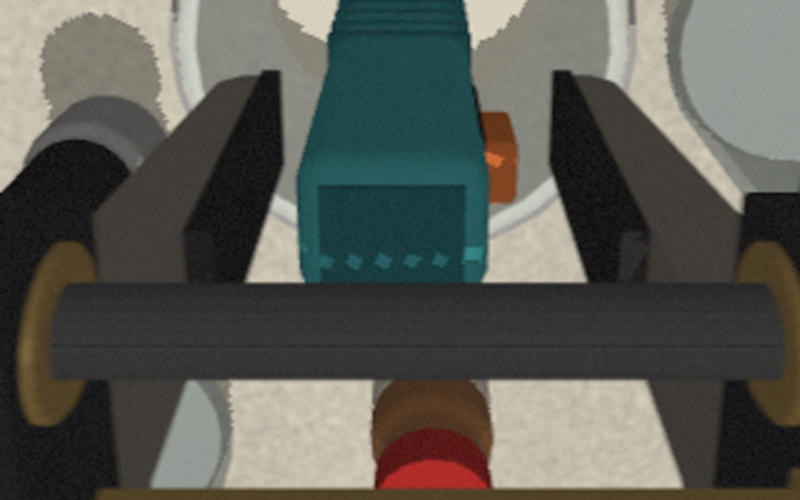

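Request:
{"name": "move_arm", "arguments": {"increments": [0, 0, 0, 0, 0, 0, 0.42, 0, 0, 0, 0, 0, 0, 0.41, 0, 0, 0, 0, 0, 0, 0.4, 0, 0, 0, 0, 0, 0, 0.4, 0, 0, 0, 0, 0, 0, 0.4]}}

```text
time: 13.23
tcp_pos: [546.0, -76.5, 183.3]
orientation: [-1.649, -2.674, 0.0]
ft_force: [-0.0, -0.6, 0.3]
opening: 36.6
grip_force: 0.4
```

```bash
python3 - <<'E'
from h import *
goto(547.1,-75.9,183.4,26.7); o=r.get_obs(); print(o["ft_force"],o["moment"],o["opening"],o["grip_force"])
E
```

```text
tcp [546.  -76.5 183.3] angY 26.67 tilt [-2.e-04 -0.e+00 -1.e+00] shift units [ 0.0005  0.0081 -0.0005] rz units -0.0003
[-0.00887104 -0.62964393  0.27600781] [-0.11555572  0.17075444 -0.01066067] 36.560815706048544 0.38219436071813107
```

Request:
{"name": "move_arm", "arguments": {"increments": [0, 0, 0, 0, -0.004, 0, 0.385, 0, 0, 0, 0, -0.004, 0, 0.372, 0, 0, 0, 0, -0.004, 0, 0.358, 0, 0, 0, 0, -0.004, 0, 0.345, 0, 0, 0, 0, -0.004, 0, 0.33, 0, 0, 0, 0, 0, 0, 0.2, 0, 0, 0, 0, 0, 0, 0, 0, 0, 0, 0, 0, 0, 0]}}

```text
time: 13.9
tcp_pos: [543.3, -77.9, 183.3]
orientation: [-1.649, -2.674, 0.001]
ft_force: [-1.4, -1.2, 2.3]
opening: 29.7
grip_force: 30.0
```

```bash
python3 - <<'E'
from h import *
goto(547.1,-75.9,183.4,26.7); o=r.get_obs(); print(o["ft_force"],o["moment"],o["opening"],o["grip_force"])
E
```

```text
tcp [543.3 -77.9 183.3] angY 26.68 tilt [-4.e-04 -1.e-04 -1.e+00] shift units [ 0.0005  0.0284 -0.0005] rz units -0.0002
[-1.4378922  -1.20351754  2.2628728 ] [-0.2386988   0.52921292  0.00849172] 29.699312823134207 29.99807596206665
```

Request:
{"name": "move_arm", "arguments": {"increments": [0, 0, 0, 0, 0, -0.02, 0, 0, 0, 0, 0, 0, -0.04, 0, 0, 0, 0, 0, 0, -0.05, 0, 0, 0, 0, 0, 0, -0.05, 0, 0, 0, 0, 0, 0, -0.05, 0, 0, 0, 0, 0, 0, -0.05, 0, 0, 0, 0, 0, 0, -0.05, 0, 0, 0, 0, 0, 0, -0.05, 0, 0, 0, 0, 0, 0, -0.05, 0, 0, 0, 0, 0, 0, -0.05, 0, 0, 0, 0, 0, 0, -0.05, 0, 0, 0, 0, 0, 0, -0.04, 0, 0, 0, 0, 0, 0, -0.03, 0, 0, 0, 0, 0, 0, -0.01, 0, 0, 0, 0, 0, 0, 0, 0, 0, 0, 0, 0, 0, 0, 0]}}

```text
time: 15.23
tcp_pos: [543.7, -77.7, 271.8]
orientation: [1.649, 2.674, 0.0]
ft_force: [-0.9, -0.5, -0.5]
opening: 29.7
grip_force: 30.0
```

```bash
python3 - <<'E'
from h import *
goto(543.3,-77.9,183.3,26.7); o=r.get_obs(); print(o["ft_force"],o["moment"],o["opening"],o["grip_force"])
E
```

```text
tcp [543.7 -77.7 271.8] angY 26.68 tilt [ 5.e-04  1.e-04 -1.e+00] shift units [-1.0e-04 -3.1e-03  5.9e-01] rz units -0.0002
[-0.91075603 -0.51354264 -0.46546378] [-0.13784438  0.33777615  0.0150282 ] 29.705050370975737 29.99692976474762
```

Request:
{"name": "move_arm", "arguments": {"increments": [0, 0, 0, 0, 0, -0.004, 0, 0, 0, 0, 0, 0, -0.004, 0, 0, 0, 0, 0, 0, -0.003, 0, 0, 0, 0, 0, 0, 0, 0, 0, 0, 0, 0, 0, 0, 0]}}

```text
time: 15.65
tcp_pos: [543.6, -77.7, 273.5]
orientation: [1.649, 2.674, 0.0]
ft_force: [-0.8, -0.2, -1.6]
opening: 30.1
grip_force: 30.0
```

```bash
python3 - <<'E'
from h import *
goto(543.3,-77.9,183.3,26.7); o=r.get_obs(); print(o["ft_force"],o["moment"],o["opening"],o["grip_force"])
E
```

```text
tcp [543.6 -77.7 273.5] angY 26.68 tilt [ 3.e-04  1.e-04 -1.e+00] shift units [ 0.     -0.0028  0.601 ] rz units -0.0002
[-0.81867549 -0.24243253 -1.61463094] [-0.06221655  0.01949338  0.0522281 ] 30.106785614212182 29.997106343507767
```

Request:
{"name": "move_arm", "arguments": {"increments": [0, 0, 0, 0, 0, -0.002, 0, 0, 0, 0, 0, 0, 0, 0.335, 0, 0, 0, 0, 0.004, 0, 0.348, 0, 0, 0, 0, 0.004, 0, 0.361, 0, 0, 0, 0, 0.004, 0, 0.374, 0, 0, 0, 0, 0.004, 0, 0.387, 0, 0, 0, 0, 0.004, 0, 0.4, 0, 0, 0, 0, 0, 0, 0.4]}}

```text
time: 16.32
tcp_pos: [546.3, -76.4, 274.0]
orientation: [1.649, 2.674, 0.0]
ft_force: [-0.3, -0.9, -0.2]
opening: 36.7
grip_force: 0.0
```

```bash
python3 - <<'E'
from h import *
goto(543.3,-77.9,183.3,26.7); o=r.get_obs(); print(o["ft_force"],o["moment"],o["opening"],o["grip_force"])
E
```

```text
tcp [546.3 -76.4 274. ] angY 26.69 tilt [ 1.e-04 -1.e-04 -1.e+00] shift units [ 1.000e-04 -2.240e-02  6.044e-01] rz units -0.0001
[-0.28215353 -0.8936918  -0.19115901] [-0.06052319  0.04372478  0.01651778] 36.74197498800701 0.0
```

Request:
{"name": "move_arm", "arguments": {"increments": [0, 0, 0, 0, 0, 0, 0.5, 0, 0, 0, 0, 0, 0, 0.7, 0, 0, 0, 0, 0, 0, 1, 0, 0, 0, 0, -0.01, 0, 1, 0, 0, 0, 0, -0.01, 0, 1, 0, 0, 0, 0, 0, 0, 1, 0, 0, 0, 0, 0, 0, 1, 0, 0, 0.04, 0, 0, 0, 1, 0, 0, 0.07, 0, 0, 0, 1, 0, 0, 0.07, 0, 0, 0, 1, 0, 0, 0.07, 0, 0, 0, 1, 0, 0, 0.07, 0, 0, 0, 1, 0, 0, 0.07, 0, 0, 0, 1, 0, 0, 0.07, 0, 0, 0, 1, 0, 0, 0.07, 0, 0, 0, 1, 0, 0, 0.07, 0, 0, 0, 1, 0, 0, 0.07, 0, 0, 0, 1, 0, 0, 0.07, 0, 0, 0, 1, 0, 0, 0.07, 0, 0, 0, 1]}}

```text
time: 17.9
tcp_pos: [543.5, -77.7, 273.8]
orientation: [-2.918, -1.164, -0.0]
ft_force: [0.1, -0.0, -0.8]
opening: 91.9
grip_force: 0.0
```

Request:
{"name": "move_arm", "arguments": {"increments": [0, 0, 0.07, 0, 0, 0, 1, 0, 0, 0.07, 0, 0, 0, 1, 0, 0, 0.05, 0, 0, 0, 1, 0, 0, 0, 0, 0, 0, 1, 0, 0, 0, 0, 0, 0, 1]}}

```text
time: 18.32
tcp_pos: [543.5, -77.6, 273.8]
orientation: [3.056, 0.729, -0.0]
ft_force: [0.2, 0.6, 0.5]
opening: 92.0
grip_force: 0.0
```

```bash
python3 - <<'E'
from h import *
goto(543.8,-77.6,274,-63.3); o=r.get_obs(); print(o["ft_force"],o["moment"],o["opening"])
snapw('pics/w4.png'); d=dict(np.load('pics/w4.npz'))
hsv=cv2.cvtColor(d["image"],cv2.COLOR_RGB2HSV)
P=[];B=[]
for v in range(100,400):
    for u in range(200,440):
        if d["range_z"][v,u]<=0: continue
        h,s,w=hsv[v,u]; q=world(d,u,v)
        if np.hypot(q[0]-544,q[1]+77)>40: continue
        if 80<h<105 and s>90 and q[2]>300: P.append(np.r_[q,u,v])
        if h<18 and s>140 and w>90 and q[2]>150: B.append(np.r_[q,u,v])
P=np.array(P);B=np.array(B)
t=P[P[:,2]>P[:,2].max()-8]
print(len(t),np.median(t,0),cv2.minAreaRect(t[:,:2].astype(np.float32)),t[:,3:].min(0),t[:,3:].max(0))
print(len(B),B.mean(0) if len(B) else 0, B.min(0),B.max(0))
E
```

```text
tcp [543.5 -77.6 273.8] angY -63.17 tilt [-0. -0. -1.] shift units [ 0.0016  0.0009 -0.0016] rz units 0.0015
[0.22220099 0.59367232 0.52453387] [ 0.00207787  0.16006456 -0.01649227] 91.96838312119996
3744 [547.16285093 -75.80616961 320.24012815 326.         283.        ] ((545.360107421875, -76.70103454589844), (25.482158660888672, 25.37232208251953), 26.888391494750977) [293. 252.] [358. 312.]
561 [560.43014076 -69.22308449 295.53111033 325.78431373 224.84670232] [554.56545692 -75.99032307 283.86619581 313.         214.        ] [564.59262956 -63.79221321 299.80574127 339.         235.        ]
```

View pics/w4.png

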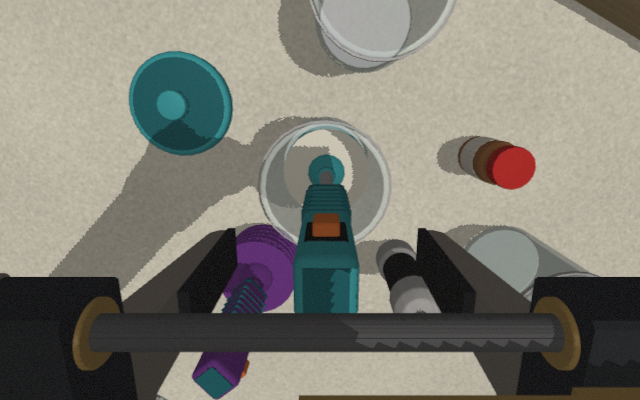

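Request:
{"name": "move_arm", "arguments": {"increments": [0, 0, 0, 0, 0, 0, 0.6, 0, 0, 0, 0, 0, 0, 0.4, 0, 0, 0, 0, 0, 0, 0.4, 0, 0, 0, 0, 0, 0, 0.36, 0, 0, 0, 0, 0, 0, 0.33, 0, 0, 0, 0, 0, 0, 0.3, 0, 0, 0, 0, 0, 0, 0.27, 0, 0, 0, 0, 0, 0, 0.2, 0, 0, 0, 0, 0, 0, 0, 0, 0, 0, 0, 0, 0, 0, 0, 0, 0, 0, 0, 0, 0]}}

```text
time: 19.28
tcp_pos: [543.5, -77.7, 273.8]
orientation: [-3.057, -0.725, 0.0]
ft_force: [-0.2, -0.2, 1.1]
opening: 25.8
grip_force: 30.0
```

Request:
{"name": "move_arm", "arguments": {"increments": [0, 0, 0, 0, 0, -0.01, 0, 0, 0, 0, 0, 0, -0.02, 0, 0, 0, 0, 0, 0, -0.03, 0, 0, 0, 0, 0, 0, -0.03, 0, 0, 0, 0, 0, 0, -0.03, 0, 0, 0, 0, 0, 0, -0.015, 0, 0, 0, 0, 0, 0, -0.005, 0, 0, 0, 0, 0, 0, 0, 0, 0, 0, 0, 0, 0, 0, 0, 0, 0, 0, 0, 0, 0, 0, 0, 0, 0, 0, 0, 0, 0]}}

```text
time: 20.2
tcp_pos: [543.4, -77.7, 294.5]
orientation: [-3.057, -0.725, 0.001]
ft_force: [0.6, -0.1, -4.3]
opening: 25.8
grip_force: 30.0
```

```bash
python3 - <<'E'
from h import *
goto(543.5,-77.6,273.8,-63.3); o=r.get_obs(); print(o["ft_force"],o["moment"],o["opening"],o["grip_force"])
a=snap("scene","pics/s5.png"); w=snapw('pics/w5.png'); a0=dict(np.load('pics/scene0.npz'))
w=dict(np.load('pics/w5.npz'))
ca=cv2.resize(a["image"][100:280,220:400][...,::-1],(400,400),interpolation=cv2.INTER_CUBIC)
cb=cv2.resize(w["image"][90:250,250:410][...,::-1],(400,400),interpolation=cv2.INTER_CUBIC)
cv2.imwrite('pics/crop5.png',np.hstack([ca,cb]))
# bristle top heights inside canister, now vs standing (w4)
for f in("w4","w5"):
    d=dict(np.load(f'pics/{f}.npz'))
    Q=np.array([world(d,u,v) for v in range(110,240) for u in range(250,400) if d["range_z"][v,u]>0])
    m=(np.hypot(Q[:,0]-543,Q[:,1]+77)<42)&(Q[:,2]>40)&(Q[:,2]<110); z=Q[m][:,2]
    print(f,m.sum(),np.percentile(z,[10,25,50,75,90]).round(1))
E
```

```text
tcp [543.4 -77.7 294.5] angY -63.32 tilt [-4.e-04 -0.e+00 -1.e+00] shift units [ 0.0011 -0.0004  0.1383] rz units -0.0002
[ 0.64778534 -0.12522865 -4.26576539] [-0.07637901  0.08449684  0.02044195] 25.756329543917843 29.99911665916443
w4 3762 [69.  69.5 70.2 71.1 79.5]
w5 3641 [87.7 88.2 88.8 89.7 96.5]
```

View pics/crop5.png

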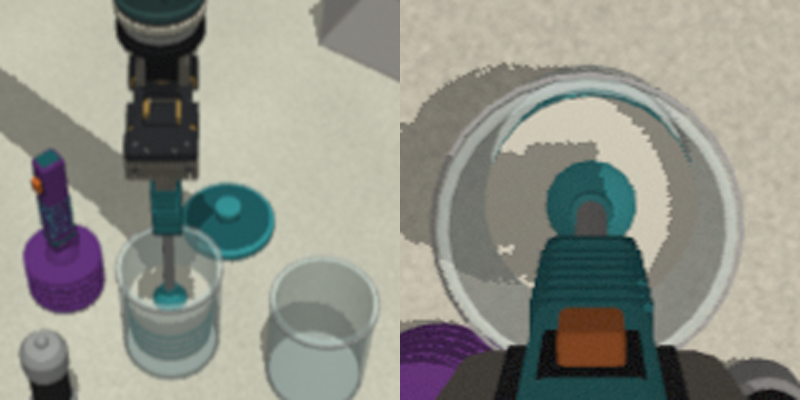

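Request:
{"name": "move_arm", "arguments": {"increments": [0, 0, 0, 0, 0, -0.007, 0, 0, 0, 0, 0, 0, 0, 0, 0, 0, 0, 0, 0, 0, 0, 0, 0, 0, 0, 0, 0, 0, 0, 0, 0, 0, 0, 0, 0, 0, 0, 0, 0, 0, 0, 0]}}

```text
time: 20.8
tcp_pos: [543.5, -77.8, 295.8]
orientation: [-3.057, -0.725, -0.0]
ft_force: [0.1, -0.0, -4.4]
opening: 25.9
grip_force: 30.0
```

```bash
python3 -c "
from h import *
print(r.get_obs()['tcp_pos'],r.hand_in())"
```

```text
the job is handed in; nothing more can be done
[543.49726384 -77.76779217 295.79441561] None
```

I handed the job in at about 21 s: two full strokes brushed, the brush drawn out to the second stop and locked with the button out, and now held upright and still about 2 cm above the canister's bottom; no verdict was returned.

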